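# Fit a rubber foot on the gauge pin and hold the hardness tester on it

## Robot

A 6-joint arm with a two-finger parallel gripper is mounted at the origin on a cart in front of the work surface, level with it; the furniture and walls round the work are solid. World frame = base frame: x ahead of the robot, y to its left, z up, the work surface at z = 0. Lengths are in mm, angles in rad, forces in N, time in s.
With the tool pointing down it reaches from about 350 to 975 mm from the base axis. Payload 17.4 kg.
Tool frame: the origin (TCP) lies midway between the tips of the shut fingers; the grasp point (between the pads) lies 19 mm behind it; z points along the fingers, x is the direction in which the jaws open and shut, and the axes are right-handed (so a half turn about z gives the same grasp; the last joint's range is limited). The gripper opens to 85 mm and grips with 20 to 120 N. Pads are 22 mm wide; open, the fingers measure 114 mm over their backs; the gripper's body (76 mm by 85 mm) begins 54 mm behind the grasp point. The pads swing forward as they close: fully open they stand 13 mm farther back than shut.
Start: joints at [-1.366, 0.116, 1.442, -0, 1.584, -0.038], TCP at [162.275, -655.209, 231.303] pointing down, gripper open.
Joint ranges: [-2.83, 2.83], [-0.83, 2.19], [0.07, 2.5], [-1.14, 4.28], [0.01, 3], [-2.97, 2.97]. Speed limits (rad/s): [1.89, 1.89, 2.22, 3.14, 3.14, 3.14].

## Interface

Orientations are given as a rotation vector (axis times angle).
In Python, from bench import r, jaws, planner, camera, get_calibration, ticket, get_clock, get_joint_positions, get_joint_vel, get_joint_efforts, get_eef_pos, get_ee_rot, get_wrist_force, get_wrist_torque, get_grip_width gives the robot as it stands. Calls block until the motion is done:
- r.move_ptp(position, orientation): joint-space move of the TCP to a pose.
- r.servo_line(position, velocity=150, rotation=None, max_force=None): straight line of the TCP; rotation=None keeps the orientation; velocity is the mean speed in mm/s. With max_force (N) it stops when the force on the tool has changed by that much, and returns True; else False.
- r.goto_joints(angles): joint-space move.
- jaws.command_gripper(opening, squeeze=None): opening from 0.0 (shut) to 1.0 (fully open); squeeze is the grip in N (None keeps the last); returns when the fingers have stopped.
- r.pause(seconds).
- planner.inverse_kinematics(position, orientation): joint angles nearest the present ones, or None.
- camera(name): name is "scene" or "top" or "wrist"; returns (picture, depth): 400x640x3 uint8, red, green, blue; 400x640 float32, mm along the optical axis (not along the pixel's ray), 0 where there is no reading.
- get_calibration(name): a dict with "vertical_fov" (degrees; the focal length in pixels is half the picture's height over the tangent of half this angle, whatever the lens; pixels are square), "cx", "cy" (the principal point, pixels), "R" (3x3) and "t" (3): a world point X has camera coordinates R X + t; the wrist camera has in their place "hand_eye" (4x4, takes a point from camera to tool coordinates, whose origin is the TCP and whose axes are the tool frame's). Camera axes: x right, y down, z forward; pixel columns grow to the right and rows downward; lengths in mm; the calibration is good to about 2 mm. A picture is of the moment at which its call begins: read the wrist's pose just before it. get_calibration takes no time and is no camera call.
A pose or a line that the arm cannot do raises r.PlanningError and nothing moves.
- ticket.sign_off(): hands the job in, once; it reports no verdict.
Readings, each from a call of its own:
- get_clock(): time.
- get_joint_positions(): joint angles.
- get_joint_vel(): joint speeds.
- get_joint_efforts(): joint torques, N m.
- get_eef_pos(): TCP position.
- get_ee_rot(): TCP orientation.
- get_wrist_force(): force on the tool from outside, world axes, zero at the start.
- get_wrist_torque(): the same for the moment, N m.
- get_grip_width(): opening from 0.0 (shut) to 1.0 (fully open).
Only numpy, scipy, OpenCV 4.12 (cv2) and the standard library are available. Lean on these libraries where they do the work, as an engineer would, in place of code of your own. Each camera call takes 0.05 s, during which the arm holds its last target. There are 200 camera calls.

## Task

Check the larger of the two loose grey rubber shelf-foot caps: slide it open end down right onto the gauge pin until it sits fully home on the foot of the gauge, and let go of it. Then lift the hardness tester out of its stand by its handle and hold it upright with its tip inside the small ring in the middle of the cap's top, pressing gently (about 5 N) so that the spring plunger is about half way in. Finish while still holding the tester there like that: do not put it down or let go; leave the smaller cap, the boxes and the vials where they are.

Things in the scene. Friction and masses are not known exactly. Their poses are not given: they have to be found in the camera images.
- ferrule_large: the larger grey rubber cap, loose, standing open end down: outside diameter 35 mm, height 45 mm, round bore of 25 mm diameter and 39 mm depth from below, closed top 6 mm thick; about 40 g. Origin: centre of its open underside; z up towards the closed top. Its sides are plain and round: pinch it across any diameter near the top
- ferrule_large_spot (a point): the test spot: centre of the top face of the larger cap, 45 mm above its origin, in the middle of a thin dark ring of 20 mm diameter
- ferrule_small: the smaller grey rubber cap, loose, standing open end down: outside diameter 25 mm, height 34 mm, bore 16 mm, too narrow for the pin. Origin: centre of its underside. Not to be moved
- gauge: fixed steel gauge: a round foot of 76 mm diameter and 12 mm thick with an upright pin in its middle; the pin is 22 mm in diameter, its top 48 mm above the work surface, the last 12 mm tapering to 12 mm diameter. Origin: centre of the underside of the foot, on the work surface; z up along the pin
- gauge_seat (a point): on the pin's axis at the top face of the gauge's foot (12 mm above the work surface): the large cap's underside rests here when it is fully home, its top then at 57 mm
- tester: loose hardness tester (about 170 g), upright in its stand. Origin: centre of the nose's lower end, z up along the axis. Nose 18 mm diameter from 0 to 50 mm; collar 36 mm diameter to 58 mm; flat-sided handle to 116 mm, 34 mm along x and 24 mm along y (pinch it across the 24 mm), small round dial on its -x face; stub top at 119 mm. A spring plunger sticks out 14 mm below the nose
- tester_tip (a point): the end of the plunger, 7 mm in diameter with a round end, on the tester's axis, 14 mm below the tester's origin while the plunger is out; it moves with the plunger
- plunger (a joint): how far the plunger is pushed into the tester, in m: 0 fully out, 0.012 bottomed; spring force 2 N at first movement, 5 N at 0.006 (half way), 8 N at 0.012
- stand: fixed upright tube holding the tester: foot 72 mm diameter, tube 36 mm outside and 23 mm inside, open top 72 mm above the work surface. Origin: centre of its underside. The tester hangs in it by its collar, its origin 22 mm above the work surface, 2.5 mm play round the nose; lift it straight up at least 70 mm to clear the tube
- carton_1: bystander: small upright folding box, 56 x 34 x 70 mm, origin at the centre of its underside
- carton_0: bystander: small upright folding box, 50 x 32 x 82 mm, origin at the centre of its underside
- vial_06: bystander: capped vial, 36 mm diameter, 65 mm tall, origin at the centre of its underside
- vial_10: bystander: capped vial, 36 mm diameter, 52 mm tall, origin at the centre of its underside
Not all that is in view belongs to the job. Leave any orange or red look-alike of the tester alone.

How it is judged (in metres and radians):
On the way, in this order (a step that is already met when the one before it is completed fails the run):
1. the larger cap sits fully home on the gauge pin and is released (horizontal distance between ferrule_large and gauge_seat below 0.004 m and z of ferrule_large in the frame of gauge_seat below 0.003 m and angle between ferrule_large's own z axis and vertical below 0.07 rad and contact force between the fingers and ferrule_large below 0.05 N), for 0.2 s.
2. the tester is lifted clear of its stand in the gripper (z of tester in the frame of stand above 0.075 m and contact force between the fingers and tester above 1 N and contact force between tester and stand below 0.05 N), for 0.1 s.
At the end, for the whole second after the job is handed in: larger cap home on the pin (3 mm high, 4 mm off axis, 0.07 rad), untouched by the robot; tester held in the gripper, upright within 0.1 rad, still, clear of stand and gauge, tip within 9 mm of the spot, plunger in 3 to 9 mm, contact force 2 to 9 N (all of step 1 and contact force between the arm and ferrule_large below 0.05 N and horizontal distance between tester_tip and ferrule_large_spot below 0.009 m and value of joint plunger between 0.003 and 0.009 m and contact force between tester and ferrule_large between 2 and 9 N and angle between tester's own z axis and vertical below 0.1 rad and contact force between the fingers and tester above 2 N and contact force between tester and stand below 0.05 N and contact force between tester and gauge below 0.05 N and linear speed of tester below 0.02 m/s); the arm keeps its last pose, push and grip.
It fails at once if the tester is pressed hard on the cap (over 20 N) (contact force between tester and ferrule_large above 20 N).
It fails at once if the smaller cap is shifted by more than 20 mm or tipped (distance of ferrule_small from where it was at the start of the episode above 0.02 m or angle between ferrule_small's own z axis and vertical above 0.4 rad).
It fails at once if a box is shifted by more than 20 mm or tipped (distance of any of carton_1, carton_0 from where it was at the start of the episode above 0.02 m or angle between any of carton_1, carton_0's own z axis and vertical above 0.4 rad).
It fails at once if a vial is shifted by more than 20 mm or tipped (distance of any of vial_06, vial_10 from where it was at the start of the episode above 0.02 m or angle between any of vial_06, vial_10's own z axis and vertical above 0.4 rad).
It also fails if it takes over 54 s, if anything falls off the work surface, if the arm or the gripper's body presses on something with over 40 N, if the wrist force passes 120 N, or if a joint passes its speed limit or range.

## Working session

There is one attempt and no reset: what is moved stays moved. The work goes in short steps, each a Python script; the robot and the scene stay as the last script left them, time stands still between calls to the robot, and variables do not carry over. Pictures are saved under pics/ and viewed, about 8 in all and at most 12, crops included, and the job is handed in when it is done.

```bash
mkdir -p pics; cat > h.py <<'E'
from bench import *
import numpy as np, cv2
from scipy.spatial.transform import Rotation as Ro
def save(n,f):
    p,d=camera(n); cv2.imwrite(f'pics/{f}.png',p[:,:,::-1]); np.save(f'pics/{f}.npy',d); return p,d
def world(n,u,v,z,pose=None):
    c=get_calibration(n); f=200/np.tan(np.radians(c['vertical_fov'])/2)
    q=np.array([(u-c['cx'])/f*z,(v-c['cy'])/f*z,z])
    if 'R' in c: return np.array(c['R']).T@(q-np.array(c['t']))
    H=np.array(c['hand_eye']); q=H[:3,:3]@q+H[:3,3]
    return Ro.from_rotvec(pose[1]).as_matrix()@q+np.array(pose[0])
E
python3 - <<'E'
from h import *
save('scene','s0');save('top','t0')
print(get_calibration('top'),get_calibration('scene'),get_calibration('wrist'),get_clock(),get_eef_pos(),get_ee_rot())
E
```

```text
{'vertical_fov': 47.58698082171688, 'cx': 324.51659296149495, 'cy': 200.4593193325614, 'R': array([[-0.00861083, -0.9998356 , -0.01595726],
       [-0.98646928,  0.01110627, -0.16356956],
       [ 0.1637199 ,  0.01433287, -0.98640274]]), 't': array([ -41.24306858,  580.05330156, 1351.75347023])} {'vertical_fov': 53.91896042997535, 'cx': 316.2695583486141, 'cy': 195.8701821121077, 'R': array([[-0.8500017 , -0.52651334,  0.01675743],
       [-0.37875695,  0.58873654, -0.71409555],
       [ 0.36611512, -0.61332943, -0.69984765]]), 't': array([462.92393276, 281.8977153 , 732.76939255])} {'vertical_fov': 69.80891395431553, 'cx': 313.95276688923684, 'cy': 196.64563606766194, 'hand_eye': array([[ 9.99999808e-01,  4.32509461e-04, -4.43823529e-04,
         3.86448616e-01],
       [-2.88198944e-04,  9.58587913e-01,  2.84796647e-01,
        -7.32528490e+01],
       [ 5.48621115e-04, -2.84796465e-01,  9.58587853e-01,
        -1.42579863e+02],
       [ 0.00000000e+00,  0.00000000e+00,  0.00000000e+00,
         1.00000000e+00]])} 0.1 [ 162.23226553 -655.04640456  230.68135405] [-2.47356549e+00  1.93571232e+00  1.19533239e-03]
```

View pics/s0.png

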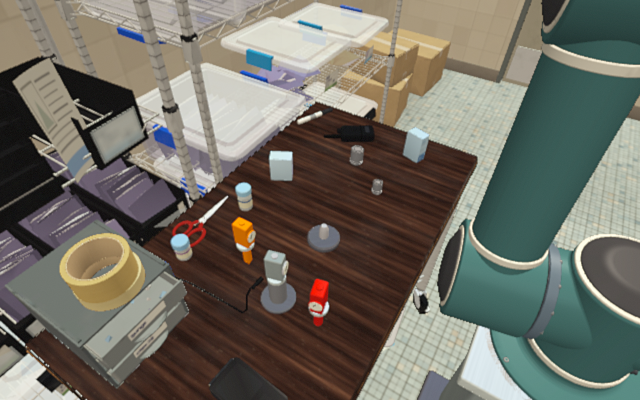

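View pics/t0.png

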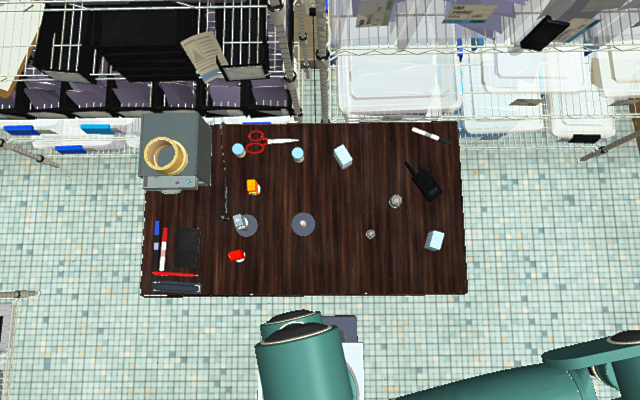

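Scene view: the candidates for the larger cap are the caps at scene (357,155) / top (396,201) and (377,187) / top (370,234). The first looks larger. For the tester, there is a grey one in the stand at scene (277,275) / top (240,222), plus orange (244,238) and red (318,300) look-alikes. I choose the grey one. The gauge is at scene (323,236) / top (303,223). Next I'll check these in crops and with numbers.

```bash
python3 - <<'E'
from h import *
p=cv2.imread('pics/t0.png');d=np.load('pics/t0.npy')
a=p[185:250,215:325];b=p[185:250,345:455]
cv2.imwrite('pics/c0.png',np.vstack([cv2.resize(a,(770,290),interpolation=2)*1,cv2.resize(b,(770,290),interpolation=2)]))
# world-height map: blobs
c=get_calibration('top');f=200/np.tan(np.radians(c['vertical_fov'])/2)
v,u=np.mgrid[:400,:640]
q=np.stack([(u-c['cx'])/f*d,(v-c['cy'])/f*d,d],-1)
W=(q-c['t'])@c['R']
np.save('pics/tw.npy',W)
s=np.load('pics/s0.npy');c=get_calibration('scene');f=200/np.tan(np.radians(c['vertical_fov'])/2)
S=(np.stack([(u-c['cx'])/f*s,(v-c['cy'])/f*s,s],-1)-c['t'])@c['R'];np.save('pics/sw.npy',S)
for n,X in(('top',W),('scene',S)):
  m=((X[...,2]>6)&(X[...,2]<200)&(X[...,0]>330)&(X[...,0]<850)&(X[...,1]>-600)&(X[...,1]<450)).astype(np.uint8)
  k,l,st,ce=cv2.connectedComponentsWithStats(m)
  for i in range(1,k):
    if st[i,4]<20: continue
    P=X[l==i]; top=P[:,2].max(); T=P[P[:,2]>np.percentile(P[:,2],95)-5]
    print(n,ce[i].round(0),st[i,4],'ztop',top.round(0),'top-mid',((T.max(0)+T.min(0))/2).round(1),'size',np.ptp(T,0)[:2].round(0),'all',P.min(0).round(0),P.max(0).round(0))
E
```

```text
top [185. 151.] 3458 ztop 200.0 top-mid [687.8 381.9 187. ] size [99. 74.] all [594. 319.   6.] [831. 450. 200.]
top [432. 136.] 168 ztop 20.0 top-mid [ 793.4 -392.6   16.4] size [ 53. 124.] all [ 766. -456.    6.] [ 822. -331.   20.]
top [261. 138.] 21 ztop 14.0 top-mid [793.6 155.   11.3] size [15. 20.] all [785. 145.   6.] [802. 175.  14.]
top [162. 154.] 433 ztop 200.0 top-mid [695.3 415.  194.8] size [61. 47.] all [661. 386. 151.] [729. 439. 200.]
top [263. 147.] 23 ztop 14.0 top-mid [765.6 151.1  11.4] size [30. 18.] all [748. 139.   6.] [781. 161.  14.]
top [238. 150.] 136 ztop 58.0 top-mid [746.8 226.   54.6] size [30. 32.] all [730. 209.   8.] [763. 243.  58.]
top [342. 157.] 288 ztop 77.0 top-mid [ 718.7 -104.    73. ] size [60. 52.] all [ 687. -136.    6.] [770. -78.  77.]
top [298. 154.] 140 ztop 73.0 top-mid [728.1  36.6  68.3] size [30. 31.] all [711.  20.   6.] [747.  53.  73.]
top [425. 183.] 644 ztop 38.0 top-mid [ 629.7 -369.1   33.4] size [93. 87.] all [ 578. -415.    7.] [ 710. -301.   38.]
top [253. 187.] 174 ztop 135.0 top-mid [613.8 167.7 132. ] size [30. 22.] 
[... 2349 characters left out ...]
24. 243.  56.]
scene [323. 237.] 688 ztop 51.0 top-mid [512.   21.8  45.4] size [17. 16.] all [474. -14.   6.] [550.  60.  51.]
scene [ 99. 264.] 837 ztop 200.0 top-mid [709.2 392.6 196.7] size [35. 68.] all [692. 359. 157.] [730. 426. 200.]
scene [277. 283.] 1417 ztop 144.0 top-mid [510.6 201.2 139.6] size [35. 29.] all [475. 167.   6.] [546. 235. 144.]
scene [252. 291.] 131 ztop 117.0 top-mid [516.8 248.7 113.4] size [10. 29.] all [512. 234.   6.] [559. 269. 117.]
scene [319. 300.] 678 ztop 136.0 top-mid [412.2 208.3 131.9] size [28. 37.] all [395. 190.  17.] [427. 231. 136.]
scene [243. 383.] 2071 ztop 28.0 top-mid [443.4 378.   24.8] size [125.  69.] all [381. 344.   6.] [508. 412.  28.]
```

View pics/c0.png

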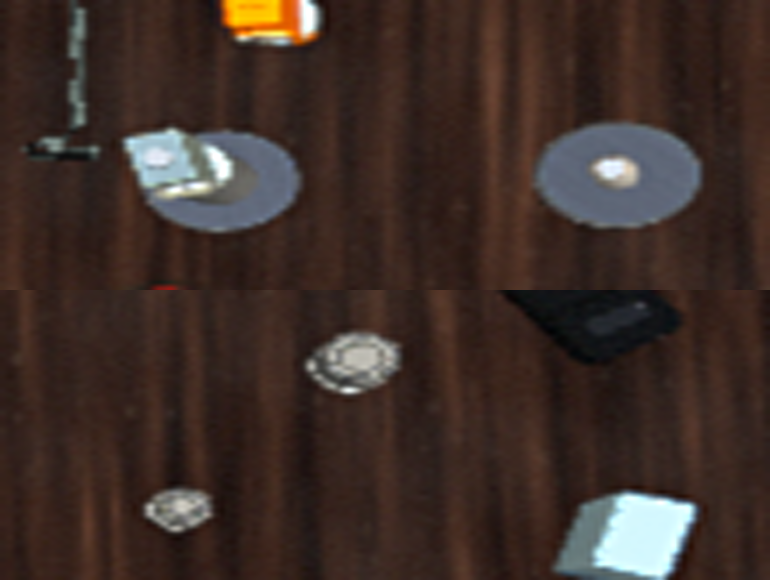

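Larger cap is at about (580,-269), smaller at (478,-188), gauge at (512,22) and the grey tester at (510.5,201.5). The heights (48–50, 37, 48 and 141 mm) fit the given sizes. I'll look from closer with the wrist camera over the cap and then the gauge.

```bash
cat >> h.py <<'E'
def rot(deg): return (Ro.from_euler('z',deg,degrees=True)*Ro.from_euler('x',180,degrees=True)).as_rotvec()
def look(f):
    pose=(get_eef_pos(),get_ee_rot()); p,d=save('wrist',f)
    c=get_calibration('wrist'); fl=200/np.tan(np.radians(c['vertical_fov'])/2); v,u=np.mgrid[:400,:640]
    q=np.stack([(u-c['cx'])/fl*d,(v-c['cy'])/fl*d,d],-1); H=np.array(c['hand_eye'])
    W=(q@H[:3,:3].T+H[:3,3])@Ro.from_rotvec(pose[1]).as_matrix().T+pose[0]; W[d==0]=np.nan; np.save(f'pics/{f}w.npy',W); return p,W
def disc(W,xy,rad,z0,z1):
    m=(np.hypot(W[...,0]-xy[0],W[...,1]-xy[1])<rad)&(W[...,2]>z0)&(W[...,2]<z1); P=W[m].astype(np.float32)
    (c,rr)=cv2.minEnclosingCircle(P[:,:2].copy()); return len(P),np.round(c,1),round(rr,1),np.median(P[:,2]).round(1),cv2.minAreaRect(P[:,:2].copy())
E
python3 - <<'E'
from h import *
r.move_ptp([580,-269,150],rot(0))
p,W=look('w1'); print(disc(W,(580,-269),30,40,60)); print(get_clock(),get_joint_positions(),get_wrist_force())
E
```

```text
(1120, array([ 580.8, -269.2]), 17.4, np.float32(45.0), ((580.7628784179688, -268.8467712402344), (34.091651916503906, 34.07423400878906), 63.14338302612305))
2.2167 [-4.75510109e-01  7.20014846e-02  1.62075326e+00 -1.22152375e-04
  1.44861068e+00 -4.74024282e-01] [-0.02643434  0.43054795 -0.67175765]
```

View pics/w1.png

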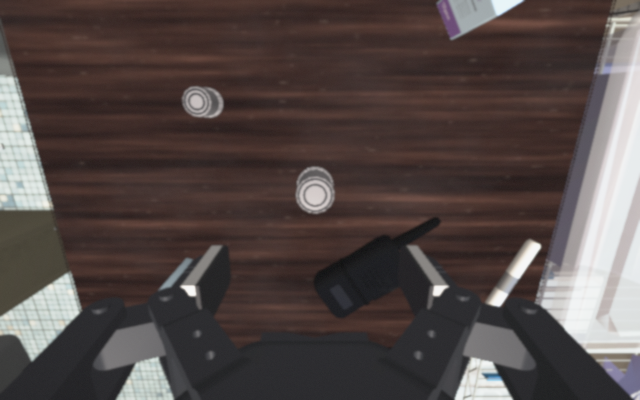

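The wrist view confirms the larger cap: (580.8,-269.1), 34–35 mm diameter, top at z = 45.0, at pixel (315,195). The smaller one is at (203,101). Now I'll grasp it, then look at the gauge.

```bash
python3 - <<'E'
from h import *
r.servo_line([580.8,-269.1,17],velocity=120)
jaws.command_gripper(0.2,squeeze=30)
print('grip',get_grip_width(),get_clock())
r.servo_line([580.8,-269.1,110],velocity=150)
print('grip',get_grip_width(),get_wrist_force())
r.move_ptp([513,-10,150],rot(0))
p,W=look('w2')
for a in (disc(W,(513,22),50,7,16),disc(W,(513,22),18,42,56)):print(a)
# tester
for z in ((100,150),(135,150),(76,100)): print(z,disc(W,(511,201),30,*z))
print(get_clock(),get_eef_pos())
E
```

```text
grip 0.4075824661286116 4.0
grip 0.40506432623101174 [ 0.38995768 -0.07113891 -1.34441146]
(4046, array([513.3,  22. ]), 37.8, np.float32(11.7), ((513.5830078125, 22.3170108795166), (74.77940368652344, 74.1259765625), 0.007360653020441532))
(280, array([513.2,  22.2]), 8.5, np.float32(47.2), ((513.2158203125, 21.812332153320312), (15.78027629852295, 16.079313278198242), 0.43340998888015747))
(100, 150) (0, array([0., 0.]), 0.0, np.float32(nan), ((0.0, 0.0), (0.0, 0.0), 0.0))
(135, 150) (0, array([0., 0.]), 0.0, np.float32(nan), ((0.0, 0.0), (0.0, 0.0), 0.0))
(76, 100) (0, array([0., 0.]), 0.0, np.float32(nan), ((0.0, 0.0), (0.0, 0.0), 0.0))
5.8667 [513.33044008 -10.94765262 149.57555792]
  return _methods._mean(a, axis=axis, dtype=dtype,
  ret = ret.dtype.type(ret / rcount)
```

View pics/w2.png

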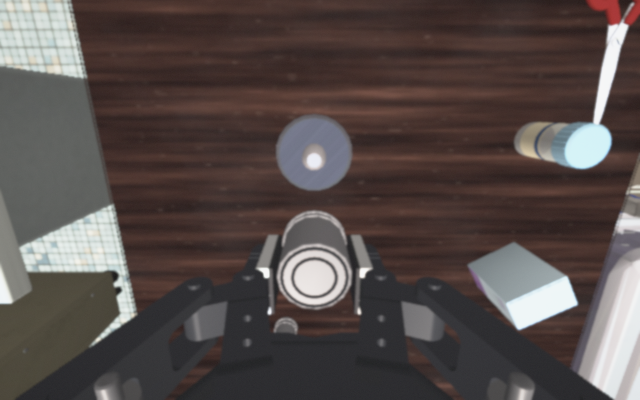

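The gauge is at (513.3,22.1): foot diameter 75 mm, pin top at 47–48. The cap is held centred between the pads at (314,278). I'll measure the held cap's offset and tilt, then insert.

```bash
python3 - <<'E'
from h import *
W=np.load('pics/w2w.npy')
m=np.zeros((400,640),bool);m[250:306,285:343]=1
P=W[m];P=P[np.isfinite(P[:,2])];P=P[(P[:,2]>168)&(P[:,2]<190)]
A=np.c_[P[:,:2]-P[:,:2].mean(0),np.ones(len(P))];print('tilt',np.linalg.lstsq(A,P[:,2],rcond=None)[0],P[:,2].min(),P[:,2].max(),cv2.minEnclosingCircle(P[:,:2].astype(np.float32).copy()))
c=np.array(cv2.minEnclosingCircle(P[:,:2].astype(np.float32).copy())[0])
off=c-np.array([513.33,-10.95]);print('off',off)
if np.abs(off).max()>4: off=np.zeros(2)
x,y=np.array([513.3,22.1])-off
r.servo_line([x,y,100],velocity=100); r.pause(.2); print(get_eef_pos())
f0=get_wrist_force()
print(r.servo_line([x,y,50],velocity=60,max_force=12),get_eef_pos(),get_wrist_force()-f0)
print(r.servo_line([x,y,22],velocity=25,max_force=12),get_eef_pos(),get_wrist_force()-f0,get_grip_width(),get_clock())
E
```

```text
tilt [ 1.92597012e-03 -5.64497146e-04  1.77200377e+02] 170.8601122927359 179.45899577458476 ((513.8770751953125, -11.007521629333496), 17.43582534790039)
off [ 0.5470752  -0.05752163]
[513.0067246   21.95307026 100.56210108]
False [513.01075924  22.14629649  50.42261066] [ 1.26223972  0.94158294 -0.28898773]
True [512.74595514  22.14438595  29.39097062] [-2.26209775  0.15655205  7.01356709] 0.408729776854347 8.5917
```

```bash
python3 - <<'E'
from h import *
jaws.command_gripper(0.75)
x,y,_=get_eef_pos()
r.servo_line([513,22.1,150],velocity=120)
p,W=look('w3');print('cap',disc(W,(513,22),25,50,66))
r.servo_line([511,190,240],velocity=200,rotation=rot(0))
p,W=look('w4')
for z in ((137,150),(125,150),(75,100)): print(z,disc(W,(511,201),30,*z))
print(get_clock(),get_joint_positions())
E
```

```text
cap (1247, array([513.2,  22.4]), 17.4, np.float32(56.9), ((513.2911987304688, 22.322776794433594), (33.814231872558594, 34.26527786254883), 45.62356185913086))
(137, 150) (789, array([511.9, 201.5]), 18.5, np.float32(138.1), ((511.64410400390625, 201.9185791015625), (32.162410736083984, 22.873510360717773), 16.12345314025879))
(125, 150) (1064, array([511.3, 202.3]), 19.0, np.float32(137.7), ((511.3982238769531, 201.85401916503906), (33.958831787109375, 24.05081558227539), 15.593561172485352))
(75, 100) (210, array([511. , 205.9]), 17.9, np.float32(80.5), ((511.7856750488281, 212.76332092285156), (13.848848342895508, 35.838260650634766), 83.26284790039062))
11.3417 [ 3.07914317e-01 -1.70707382e-01  1.70963412e+00 -1.99115017e-04
  1.60359653e+00  3.08744871e-01]
```

View pics/w4.png

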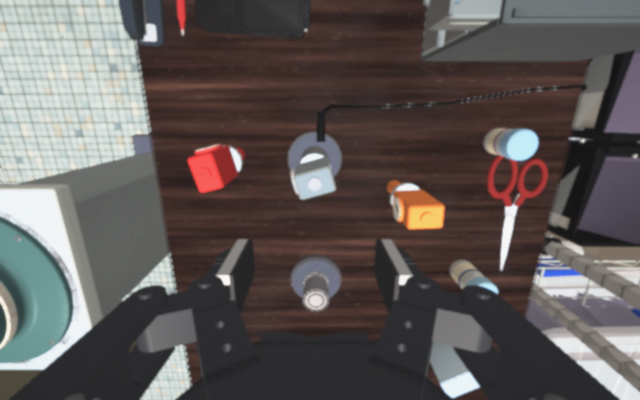

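The cap is home: top z 56.9 at (513.2,22.4), released. The tester, at pixel (314,178), is at (511.5,201.7) with its long side at about 15.6° to world x. A black cable end at (320,125) stands close by, so I'll locate it before reaching.

```bash
python3 - <<'E'
from h import *
p=cv2.imread('pics/w4.png')
for f in('w4w','sw','tw'):
  W=np.load(f'pics/{f}.npy')
  m=(W[...,2]>4)&(W[...,2]<200)&(W[...,1]>228)&(W[...,1]<300)&(W[...,0]>440)&(W[...,0]<590)
  P=W[m];print(f,len(P));P=P[P[:,1].argsort()][::max(1,len(P)//22)];print(P.round(0).astype(int).tolist())
W=np.load('pics/w4w.npy')
m=np.abs(W[...,2]-137.7)<2.5
m&=np.hypot(W[...,0]-511.5,W[...,1]-201.7)<30
P=W[m];A=np.c_[P[:,:2]-P[:,:2].mean(0),np.ones(len(P))];print('tilt',np.linalg.lstsq(A,P[:,2],rcond=None)[0],cv2.minAreaRect(P[:,:2].astype(np.float32).copy()))
cv2.imwrite('pics/c4.png',cv2.resize(p[80:220,260:400],(700,700)[:2],interpolation=2)[:600])
E
```

```text
w4w 532
[[513, 229, 4], [526, 229, 7], [509, 230, 7], [495, 233, 5], [509, 234, 7], [521, 236, 112], [514, 238, 112], [514, 241, 111], [518, 243, 113], [517, 245, 112], [515, 248, 111], [514, 251, 109], [517, 253, 115], [515, 256, 111], [521, 259, 113], [521, 261, 112], [523, 265, 109], [542, 267, 23], [588, 267, 5], [543, 268, 21], [559, 268, 5], [546, 269, 14], [569, 269, 4]]
sw 253
[[494, 228, 5], [515, 229, 6], [529, 230, 6], [496, 231, 7], [498, 232, 7], [504, 234, 7], [516, 235, 6], [518, 236, 113], [519, 240, 114], [514, 244, 114], [514, 248, 109], [516, 253, 117], [517, 257, 115], [517, 260, 113], [524, 264, 102], [582, 265, 4], [524, 266, 93], [528, 267, 90], [575, 267, 6], [552, 267, 5], [536, 268, 29], [538, 268, 31], [576, 269, 4]]
tw 114
[[451, 230, 5], [442, 235, 6], [518, 236, 108], [502, 240, 6], [517, 243, 115], [461, 246, 4], [575, 249, 4], [520, 250, 111], [517, 253, 113], [517, 256, 113], [543, 257, 5], [569, 261, 7], [489, 262, 7], [464, 265, 5], [527, 266, 84], [537, 267, 30], [576, 268, 5], [536, 269, 34], [562, 270, 7], [569, 271, 5], [477, 280, 6], [553, 293, 5], [550, 296, 4]]
tilt [-1.46462699e-03 -1.39333311e-02  1.37676794e+02] ((511.4046325683594, 201.85580444335938), (33.71076965332031, 24.05081558227539), 15.593561172485352)
```

View pics/c4.png

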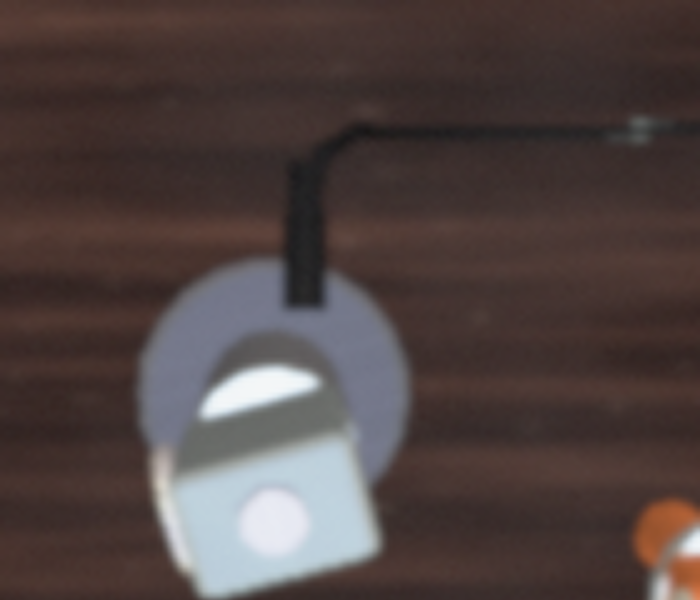

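The cable plug is solid-looking, at x 513–521, y 235–262, z about 108–117. I'll go in with a narrow opening, shifted 5 mm along the handle away from the plug and grasping fairly high.

```bash
python3 - <<'E'
from h import *
a=np.radians(15.6); c=np.array([511.4,201.8])-5*np.array([np.cos(a),np.sin(a)])
R=rot(-74.4)
r.move_ptp([*c,215],R)
jaws.command_gripper(0.38)
r.pause(.2); print(get_eef_pos(),get_clock(),get_grip_width())
p,W=look('w5');print(disc(W,(511.4,201.8),30,125,150))
f0=get_wrist_force()
print(r.servo_line([*c,100],velocity=70,max_force=8),get_eef_pos(),get_wrist_force()-f0,get_clock())
E
```

```text
[506.5685282  200.485533   214.95763927] 13.15 0.37970580331666753
(1239, array([512.4, 202. ]), 19.2, np.float32(137.7), ((512.1804809570312, 202.08413696289062), (34.1024055480957, 23.745594024658203), 15.774641036987305))
False [506.74526098 200.52512637 100.38735233] [ 1.23852005 -0.42967997  0.65308984] 14.9917
```

View pics/w5.png

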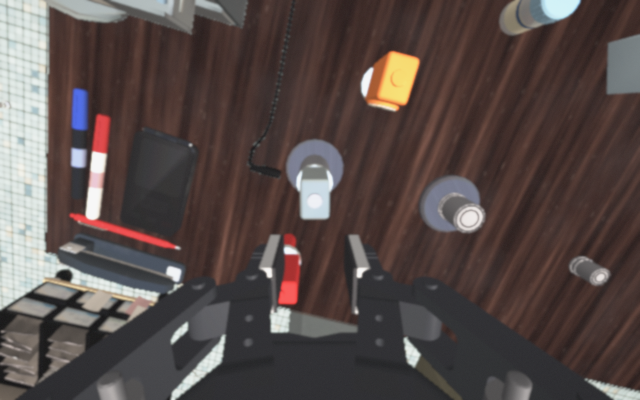

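The handle, at (315,203), sits centred between the jaws, and the descent met no contact. Now I'll grip, lift, and move over to the cap.

```bash
python3 - <<'E'
from h import *
jaws.command_gripper(0.1,squeeze=50); r.pause(.2)
x,y,z=get_eef_pos(); print('grip',get_grip_width(),(x,y,z),get_wrist_force())
r.servo_line([x,y,z+15],velocity=50); print(get_wrist_force())
r.servo_line([x,y,z+110],velocity=120); r.pause(.3)
print(get_grip_width(),get_wrist_force(),get_eef_pos(),get_clock())
p,W=look('w6');print('cap',disc(W,(513,22),25,50,66),[s.shape for s in (p,)])
save('scene','s6')
q=cv2.imread('pics/s6.png');cv2.imwrite('pics/c6.png',np.hstack([cv2.resize(q[150:300,210:360],(400,400)),cv2.resize(cv2.imread('pics/w6.png')[100:350,195:445],(400,400))]))
E
```

```text
grip 0.27326510117120717 (np.float64(506.76665789896657), np.float64(200.4794729989251), np.float64(100.40642297082326)) [-1.76494511 -0.26227205  5.19237397]
[-0.27248832  0.76299846 -1.44553791]
0.27546869039662425 [-0.60398224 -0.14644469 -1.35230192] [506.67694968 200.45947069 210.0023357 ] 17.1167
cap (800, array([514.1,  22.9]), 17.6, np.float32(56.7), ((514.1561889648438, 23.219236373901367), (33.76519012451172, 34.161163330078125), 54.00349044799805)) [(400, 640, 3)]
```

View pics/c6.png

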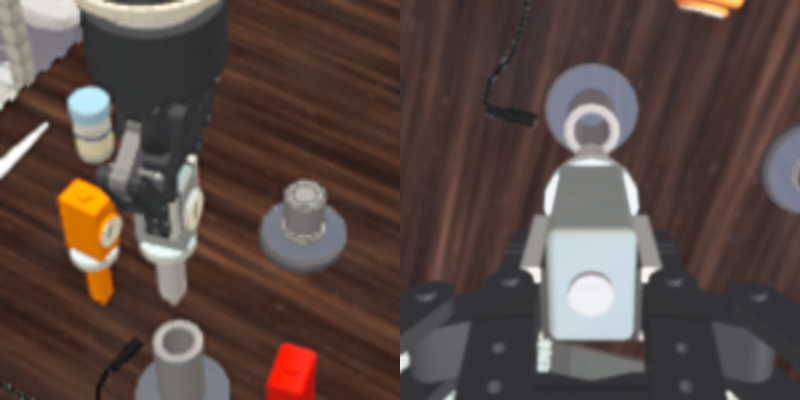

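The tester is lifted clear, looks upright and is held on its 24 mm sides; the stand is empty and the cap is still home. I'll measure the tester in hand, move it over and lower it gently.

```bash
python3 - <<'E'
from h import *
W=np.load('pics/w6w.npy')
m=(np.hypot(W[...,0]-511.5,W[...,1]-202)<28)&(np.abs(W[...,2]-248)<5); P=W[m]
A=np.c_[P[:,:2]-P[:,:2].mean(0),np.ones(len(P))]
co=np.linalg.lstsq(A,P[:,2],rcond=None)[0];rect=cv2.minAreaRect(P[:,:2].astype(np.float32).copy())
zt=np.median(P[:,2]);print('tilt',co,rect,zt)
tx=-co[0]; ty=-co[1]   # z-axis horizontal components
e=np.array([506.68,200.46,210.0]); L=130  # top face to tip
tip=np.array(rect[0])-L*np.array([tx,ty])
print('tip xy',tip,'origin z',zt-116)
d=np.array([513.3,22.4])-np.array(rect[0])+0.5*(np.array(rect[0])-tip)
X,Y=e[:2]+d
zc=e[2]-(zt-116-14-57)   # TCP z at first contact
print('target',X,Y,'contact z',zc)
r.servo_line([X,Y,210],velocity=120); r.pause(.3)
f0=get_wrist_force(); 
p,W=look('w7');m=(np.hypot(W[...,0]-513.3,W[...,1]-22.4)<28)&(np.abs(W[...,2]-248)<5);P=W[m];A=np.c_[P[:,:2]-P[:,:2].mean(0),np.ones(len(P))]
print(np.linalg.lstsq(A,P[:,2],rcond=None)[0],cv2.minAreaRect(P[:,:2].astype(np.float32).copy()))
s=save('scene','s7')[0]; cv2.imwrite('pics/c7.png',cv2.resize(s[130:270,250:390,::-1],(600,600),interpolation=2))
print(get_eef_pos(),f0,get_clock())
E
```

```text
tilt [-3.10774143e-02 -8.85668673e-03  2.47618616e+02] ((512.751953125, 203.5352783203125), (44.304813385009766, 42.058956146240234), 67.4176254272461) 247.39014644239234
tip xy [508.71188927 202.38390904] origin z 131.39014644239234
target 509.24807880161154 19.900406317423602 contact z 149.60985355760766
[-3.28027713e-02 -3.02705436e-03  2.47619054e+02] ((514.8831787109375, 24.302392959594727), (45.45356369018555, 39.95099639892578), 73.32456970214844)
[509.2407643   20.00788721 209.97602081] [-0.62542623  0.50031108 -0.82418278] 19.275
```

View pics/c7.png

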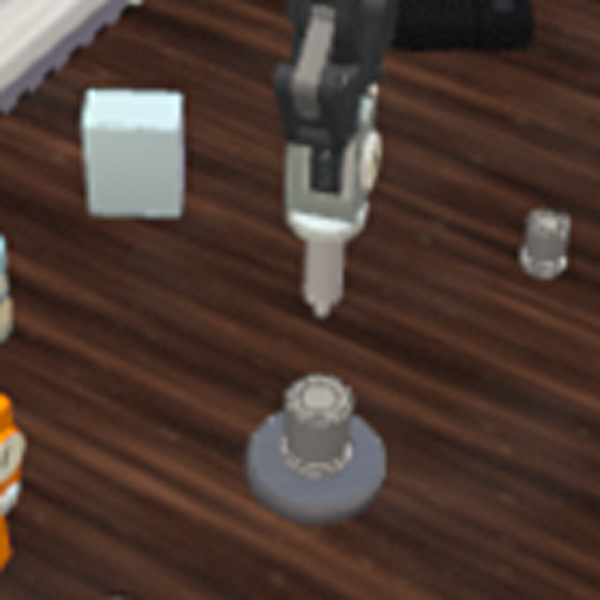

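The tip hangs above the cap in this view, around crop (322,315). My top-face mask picked up finger pixels, so I'll redo it tightly and also fit the nose in the scene depth.

```bash
python3 - <<'E'
from h import *
from scipy.optimize import least_squares
W=np.load('pics/w7w.npy');a=np.radians(15.6)
dx,dy=W[...,0]-514,W[...,1]-23
u=dx*np.cos(a)+dy*np.sin(a);v=-dx*np.sin(a)+dy*np.cos(a)
m=(np.abs(u)<22)&(np.abs(v)<13.5)&(np.abs(W[...,2]-247.5)<2.2)
P=W[m];A=np.c_[P[:,:2]-P[:,:2].mean(0),np.ones(len(P))];print(len(P),np.linalg.lstsq(A,P[:,2],rcond=None)[0],cv2.minAreaRect(P[:,:2].astype(np.float32).copy()))
print('u range',np.percentile(u[m],[1,99]),'v',np.percentile(v[m],[1,99]))
c=get_calibration('scene');fl=200/np.tan(np.radians(c['vertical_fov'])/2)
d=np.load('pics/s7.npy');vv,uu=np.mgrid[:400,:640]
S=(np.stack([(uu-c['cx'])/fl*d,(vv-c['cy'])/fl*d,d],-1)-c['t'])@c['R']
near=np.hypot(S[...,0]-513,S[...,1]-22)<30
P=S[near&(S[...,2]>133)&(S[...,2]<176)]
f=lambda p:np.hypot(P[:,0]-p[0]-p[2]*(P[:,2]-155),P[:,1]-p[1]-p[3]*(P[:,2]-155))-9
o=least_squares(f,[513,22,0,0],loss='soft_l1');p=o.x
print(len(P),'nose axis @155',p,'rms',np.sqrt(np.mean(o.fun**2)),'tip xy',p[:2]+p[2:]*(118-155))
P=S[near&(S[...,2]>18)&(S[...,2]<52)]
f=lambda p:np.hypot(P[:,0]-p[0],P[:,1]-p[1])-17.5
print('cap in scene cam',least_squares(f,[513,22],loss='soft_l1').x)
E
```

```text
3501 [-7.90059238e-03  1.79184548e-03  2.47275698e+02] ((514.205078125, 23.05577278137207), (33.93497848510742, 26.97011947631836), 15.587712287902832)
u range [-15.62093493  16.55981626] v [-13.21897086  12.17228568]
121 nose axis @155 [ 5.13714523e+02  1.95048349e+01 -1.64675036e-02  9.11249750e-03] rms 0.8150219937044214 tip xy [514.32382062  19.16767246]
cap in scene cam [513.10985252  20.33005054]
```

Tilt is about 0.01 rad and tip-to-spot error about 1–1.5 mm in both cameras, well inside 9 mm. Lowering with a force guard.

```bash
python3 - <<'E'
from h import *
X,Y=508.2,19.9+.3
r.servo_line([X,Y,158],velocity=60,max_force=8); r.pause(.3)
f0=get_wrist_force()
for z in (152,150,148.5,147,145.5,144.5,143.7):
    s=r.servo_line([X,Y,z],velocity=10,max_force=9); r.pause(.2)
    e=get_eef_pos(); f=np.mean([get_wrist_force() for _ in range(5)],0)-f0
    print(z,s,e.round(2),f.round(2),get_grip_width())
    if f[2]>5.2: break
print(get_clock())
E
```

```text
152 False [508.21  20.22 152.03] [-0.01  0.23  1.72] 0.27273806490029023
150 False [508.21  20.19 150.01] [ 0.73 -0.44  0.46] 0.27399955802239634
148.5 False [508.25  20.22 148.65] [ 1.31 -0.52  2.2 ] 0.27681397247064565
147 False [508.25  20.19 147.04] [1.01 0.19 3.42] 0.271018698910801
145.5 False [508.23  20.2  145.57] [ 0.25 -0.02  4.13] 0.27846670879166985
144.5 False [508.23  20.19 144.54] [-0.67  0.01  4.63] 0.27160270389659796
143.7 False [508.22  20.18 143.74] [ 0.39 -0.52  4.15] 0.27570669414904514
24.4917
```

```bash
python3 - <<'E'
from h import *
F=[]
for _ in range(15): r.pause(.05);F.append(get_wrist_force())
print('F',np.mean(F,0),np.std(F,0),get_eef_pos())
p,W=look('w8');a=np.radians(15.6)
dx,dy=W[...,0]-513.3,W[...,1]-23
u=dx*np.cos(a)+dy*np.sin(a);v=-dx*np.sin(a)+dy*np.cos(a)
m=(np.abs(u)<22)&(np.abs(v)<12)&(np.abs(W[...,2]-181.2)<4)
P=W[m];A=np.c_[P[:,:2]-P[:,:2].mean(0),np.ones(len(P))];print('top',np.median(P[:,2]),np.linalg.lstsq(A,P[:,2],rcond=None)[0],cv2.minAreaRect(P[:,:2].astype(np.float32).copy()))
s,d=save('scene','s8'); cv2.imwrite('pics/c8.png',cv2.resize(s[160:270,270:380,::-1],(600,600),interpolation=2)); print(get_clock())
E
```

```text
F [ 0.73182073 -0.32301276  3.27202277] [0.39276284 0.43358723 0.55103933] [508.18190273  20.2242115  143.69175926]
top 181.11207790012455 [-2.42613019e-02 -2.97883234e-02  1.81307814e+02] ((513.4074096679688, 23.019393920898438), (34.020015716552734, 23.995941162109375), 15.555068969726562)
25.3417
```

View pics/c8.png

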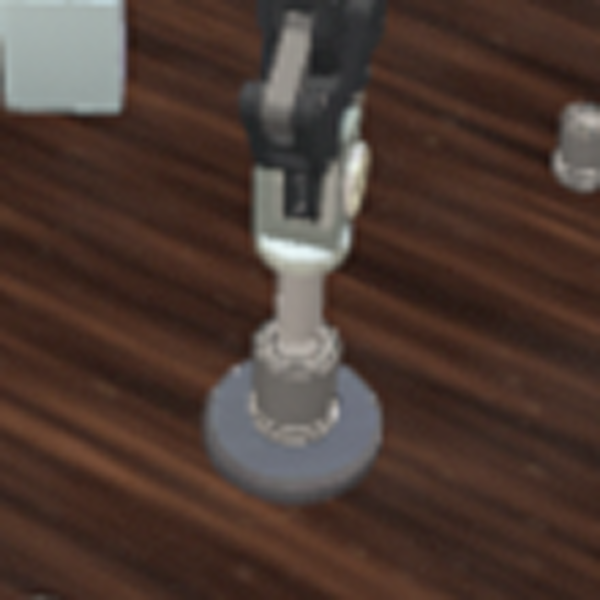

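The top face at z = 181.1 puts the nose end at 65.1, so the plunger is about 5.9 mm in. The force agrees: 3.3 N now against about -1.4 N hanging free, or roughly 4.7 N. The picture shows the tip inside the ring at (298,345) and the cap home. Handing in.

```bash
python3 -c "
from h import *
ticket.sign_off(); print(get_clock(),get_grip_width())"
```

```text
the job is handed in; nothing more can be done
the job is handed in; nothing more can be done
```

I put the larger cap on the gauge pin and released it. Then I lifted the grey tester out of its stand and handed in with it still gripped and pressing on the cap, at about 25 s on the clock. The sign-off gives no verdict, so what follows are my own last measurements.

| Check | Measured | Required |
|---|---|---|
| Cap top height (after release) | 56.7–56.9 mm | 57 mm when home |
| Cap off the gauge axis | under 1 mm (about 1.4 mm in one oblique view) | under 4 mm |
| Plunger pushed in | about 5.9 mm | 3 to 9 mm |
| Pressing force | about 4.7 N | 2 to 9 N |
| Tip from the spot | about 1–2 mm | under 9 mm |
| Tester tilt | about 0.01 rad before contact, 0.04 rad while pressing | under 0.1 rad |

- **Weaker readings:** the pressing tilt comes from a coarser, noisier depth fit. Wrist-force noise is about 0.5 N, and single readings while pressing ranged from about 4.1 to 4.6 N. The two cameras differed by 1–2 mm on positions.
- **Fixed on the way:** my first fit of the tester's top face also took in finger pixels. I caught it and redid it before lowering.
- **Bystanders:** a loose cable plug beside the tester was avoided with a narrow, offset grip. I never reached for the smaller cap, boxes, vials or the orange and red look-alikes, but I did not re-measure their positions at the end.

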